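Open the child-resistant reagent bottle beside the microscope

ROBOT

A 7-joint arm with a two-finger parallel gripper is mounted at the origin on the work surface. World frame = base frame: x ahead of the robot, y to its left, z up, the work surface at z = 0. Lengths are in m, angles in rad, forces in N, time in s.
With the tool pointing down it reaches from about 0.4 to 0.85 m from the base axis. Payload 10.4 kg.
Tool frame: the origin (TCP) lies at the very end of the fingers, on their centre line; the grasp point (between the pads) lies 19 mm behind it; z points along the fingers, y is the line along which they close (so a half turn about z gives the same grasp; the last joint's range is limited). The gripper opens to 85 mm and grips with 20 to 120 N. Pads are 22 mm wide; open, the fingers measure 114 mm over their backs; the gripper's body (76 mm by 85 mm) begins 54 mm behind the grasp point. The pads swing forward as they close: fully open they stand 13 mm farther back than shut.
Start: joints at [-1.141, 0.332, -0.065, 1.46, 0.022, 1.35, -0.088], TCP at [0.273, 0.562, 0.231] pointing down, gripper open.
Joint ranges: [-2.6, 2.6], [-0.5, 2.12], [-1.47, 1.34], [0.16, 2.42], [-1.27, 4.41], [0.06, 2.06], [-2.6, 2.6]. Speed limits (rad/s): [2.22, 2.22, 2.79, 2.79, 3.14, 3.14, 3.14].

INTERFACE

Orientations are given as a unit quaternion [x, y, z, w].
In Python, from workcell import manip, vision, order gives the robot as it stands. The module is installed in compiled form; this text tells all that it offers.
- The arm moves only by the tool move_arm, never from a script. Its argument "motion" is a list of rows, each a list of 3 entries, a list of its own where there are three numbers: the shift along the tool's x, y, z scaled (see below), then the turn, a rotation vector about the tool's x, y, z scaled (see below), then the opening, from -1 (shut) to 1 (fully open). In form: [[[dx, dy, dz], [wx, wy, wz], hand], ...]. A call has 1 to 12 rows; each row shifts and turns the commanded pose from where the row before left it, along the tool's axes as they then stand; what a row does not reach is not made up. The controller multiplies each number of a shift by 0.75 m and each number of a turn by pi/4 rad. A row lasts 1/10 s, in which the tool goes at most 50 mm and 8.59 degrees, less where a joint would pass 70% of its speed; a pose out of reach is approached as far as the arm can. A call with a number of a shift or a turn outside -1 to 1 is refused whole. A call with a gripper value outside its range is refused whole. The fingers move at their own pace and stop on an object; "newtons" is the grip in N (left out, the last holds). Time passes only in rows, so rows that do not move let the fingers close. It gives the time, the measured TCP pose, the force, the opening and the grip force at its end, in the units of the state.
- manip.get_obs(): the state, without advancing time (a new reading comes with each control period).
- vision.camera(name): name is "side" or "top"; returns a dict with "pixels" (420x560x3 uint8, red, green, blue), "fx", "fy", "cx", "cy" (pixels), "R" (3x3) and "t" (3): a world point X has camera coordinates R X + t. Camera axes: x right, y down, z forward; pixel columns grow to the right and rows downward; lengths in m; the calibration is good to about 2 mm. A picture is of the moment at which its call begins. There is no depth.
- order.hand_in(): hands the job in; it is judged then, once.
The state is a dict: "clock": time; "joint_pos": joint angles; "joint_velocities": joint speeds; "tau": joint torques, N m; "position": TCP position; "ee_rot": TCP orientation; "ft_force": force on the tool from outside, world axes, zero at the start; "torque": the same for the moment, N m; "grip_width": opening from 0.0 (shut) to 1.0 (fully open); "grasp_force": force on a finger pad.
Only numpy, scipy, OpenCV 4.12 (cv2) and the standard library are available. Lean on these libraries where they do the work, as an engineer would, in place of code of your own. Each camera call takes 0.05 s, during which the arm holds its last target. There are 200 camera calls.

TASK

Open the amber reagent bottle in the bench holder: press its white child-resistant cap down, keep it pressed while you turn it anticlockwise (seen from above), and lift it off without forcing it. Press just firmly enough to free it, since jamming it down hard would crack the neck. Then set the cap down, open side down, on the blue mat (do not drop it), let go, and leave everything else on the bench where it is.

Things in the scene. Friction and masses are not known exactly. Their poses are not given: they have to be found in the camera images.
- cap: White ribbed round cap, red dot on top, 49 mm diameter, 32 mm tall, 50 g, locked on the bottle. Origin: centre of its open underside, z up. Its ribbed outside is a shell that slips round the inner part with a ratchet drag of about 0.14 N m; this pose is the INNER part's, whose yaw changes only when the cap turns on the bottle. Turning alone only slips the shell; pulling is blocked.
- cap_top (a point): Centre of the cap's top face, 32 mm above its underside. Grip across the ribs near the top. Pressed 3 to 6 mm down relative to the bottle, the cap's lugs leave their notches and it turns with the shell, anticlockwise only, with light friction. From 45 to 79 degrees (a stop; the shell slips beyond) it is free: lift it straight up 30 mm. It fits the neck with about 1.8 mm of play all round.
- bottle: Amber bottle, 60 mm body, 28 mm neck, upright in the holder, cannot turn. Origin: centre of its foot, z up. The closed cap's underside is 103 mm and its top 135 mm above it; the shoulder ends at 80 mm, so the neck is bare for 23 mm below the cap. More than 25 N between cap and bottle, pushing, pulling or sideways, cracks the neck.
- neck_rim (a point): Centre of the bottle's hard rim, 124 mm above its foot, inside the cap. A red sprung plug stands 6 mm proud of it and carries the cap: it yields from 7 N and adds 1.2 N per mm, so the lugs are free from 11 N (3 mm), and at 14.5 N (6 mm) the cap meets the rim and the force jumps. Press until 12 to 13 N are felt and keep that while turning.
- collar (a point): Centre of the holder's black collar, 72 mm wide, 66 mm above the bench. It clamps the bottle by friction: pressed with about 4 N the bottle slides stiffly down by an unseen 2 to 20 mm, different each time, until its foot meets a hard stop; only then does the full press come through. So press to a force, not to a depth. The bottle stays where it was pushed.
- holder: White block on a grey 110 mm square foot plate screwed to the bench; holds the bottle upright, its foot 30 mm above the bench at the start. Origin: centre of its underside.
- mat: Blue square mat fixed on the bench, 120 x 120 mm, 4 mm thick. Origin: centre of its underside.
- spare_bottle: Bystander: loose amber bottle with a plain black cap, 60 mm diameter, 116 mm tall. Origin: centre of its foot. Leave alone.
- lens_can: Bystander: bright metal lens canister, 40 mm diameter, 55 mm tall. Origin: centre of its underside.
- petri: Bystander: two stacked whitish clear dishes, 60 mm diameter, 32 mm tall. Origin: centre of the underside.
- slide_box: Bystander: blue and yellow slide box, 87 x 102 x 34 mm. Origin: centre of its underside.
- beaker: Bystander: clear cup, 64 mm diameter, 75 mm tall. Origin: centre of its underside.
- driver: Bystander: screwdriver lying on the bench on the robot's left. Origin: underside of the tool.
- wipes: Bystander: green box of wipes, 120 x 110 x 70 mm, on the robot's right. Origin: centre of its underside.
Mind the look-alikes: they are no part of the job. What is shaped like the cap but pink or purple is not meant.

How it is judged:
On the way, in this order (a step that is already met when the one before it is completed fails the run):
1. the cap has been pressed and turned to its free position while still on the bottle (angle between the x axis of cap and the x axis of bottle, either way round above 0.65 rad and z of cap in the frame of bottle below 0.115 m and horizontal distance between cap and bottle below 0.006 m), for 0.05 s.
2. the lifted cap stands on the blue mat while the fingers still hold it (horizontal distance between cap and mat below 0.035 m and height (world z) of cap below 0.009 m and angle between cap's own z axis and vertical below 0.2 rad and contact force between the fingers and cap above 1 N), for 0.05 s.
At the end, for the whole second after the job is handed in: The cap stands open side down and at rest on the blue mat, wholly on it (its centre within 35 mm of the mat's centre), level within 0.1 rad, and released; the bottle is left open in its holder (horizontal distance between cap and mat below 0.035 m and height (world z) of cap between 0.002 and 0.007 m and angle between cap's own z axis and vertical below 0.1 rad and linear speed of cap below 0.02 m/s and contact force between the fingers and cap below 0.1 N); the robot touches nothing.
It fails at once if the cap and the bottle are loaded against each other by more than 25 N (contact force between cap and bottle above 25 N).
It fails at once if a bystander is shoved by more than 30 mm (distance of any of spare_bottle, lens_can, petri, slide_box, beaker, driver, wipes from where it was at the start of the episode above 0.03 m).
It fails at once if a standing bystander is tipped over (more than 0.4 rad) (angle between any of spare_bottle, lens_can, petri, slide_box, beaker, wipes's own z axis and vertical above 0.4 rad).
It also fails if it takes over 58 s, if anything falls off the work surface, if the arm or the gripper's body presses on something with over 40 N, if the wrist force passes 120 N, or if a joint passes its speed limit or range.

## Working session

There is one attempt and no reset: what is moved stays moved. The work goes in short steps, Python scripts to look and compute and a tool call to move; the robot and the scene stay as the last step left them, time stands still between calls to the robot, and variables do not carry over. Pictures are saved under pics/ and viewed, at most 10 in all, crops included, and the job is handed in when it is done.

Besides the shell and the picture viewer there is one more tool, called as name(argument=value, ...) on one line, values as JSON. move_arm: Moves the arm, as the interface text tells. Its arguments: {"type":"object","properties":{"motion":{"type":"array"},"newtons":{"type":"number"}},"required":["motion"]}

```bash
mkdir -p pics; cat > h.py <<'E'
import numpy as np, cv2
from workcell import manip, vision, order
from scipy.spatial.transform import Rotation as Ro
def snap(n,f):
    c=vision.camera(n); cv2.imwrite(f,c["pixels"][:,:,::-1]); np.savez(f+'.npz',**c); return c
def ray(c,u,v):
    R=np.array(c["R"]);t=np.array(c["t"])
    d=R.T@np.array([(u-c["cx"])/c["fx"],(v-c["cy"])/c["fy"],1]); return -R.T@t,d
def atz(c,u,v,z):
    o,d=ray(c,u,v); return o+d*(z-o[2])/d[2]
def proj(c,X):
    p=np.array(c["R"])@np.array(X)+np.array(c["t"]); return np.array([c["fx"]*p[0]/p[2]+c["cx"],c["fy"]*p[1]/p[2]+c["cy"]]).round(1)
E
python3 - <<'E'
from h import *
for n in("top","side"):
    c=snap(n,f"pics/{n}0.png"); print(n,c["fx"],c["cx"],c["cy"],np.round(c["R"],3).tolist(),np.round(c["t"],3))
o=manip.get_obs(); print(o)
E
```

```text
top 513.9043198380764 281.5319556238595 203.19546880108388 [[0.006, -1.0, 0.008], [-0.981, -0.007, -0.192], [0.192, -0.007, -0.981]] [-0.025  0.566  1.352]
side 439.03052656540365 276.61087503273524 204.74463213043956 [[-0.993, -0.116, 0.014], [-0.099, 0.768, -0.633], [0.063, -0.63, -0.774]] [0.563 0.127 1.362]
{'clock': 0.1, 'joint_pos': array([-1.14058826,  0.33279983, -0.0647351 ,  1.4608689 ,  0.02162764,
        1.34991954, -0.08852397]), 'joint_velocities': array([-8.86965588e-05, -8.89866879e-04,  1.48710062e-03, -3.82359804e-03,
        1.41714067e-03, -1.97767151e-03, -4.63413265e-04]), 'tau': array([ 1.25736711e-03, -6.26742411e+01,  4.93122381e-02, -3.92432463e+01,
        1.64679671e-02,  7.16557464e-03, -3.86676973e-06]), 'position': array([0.27327348, 0.56170434, 0.2305956 ]), 'ee_rot': array([ 2.24457806e-01,  9.74483592e-01, -6.40286064e-04, -1.08617552e-04]), 'ft_force': array([ 0.16904341,  0.42925027, -0.03904006]), 'torque': array([0.02946245, 0.00033051, 0.04260372]), 'grasp_force': 0.0, 'grip_width': 0.9994930632729903}
```

View pics/top0.png

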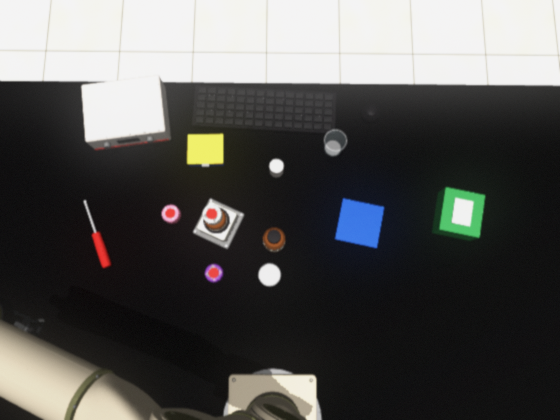

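View pics/side0.png

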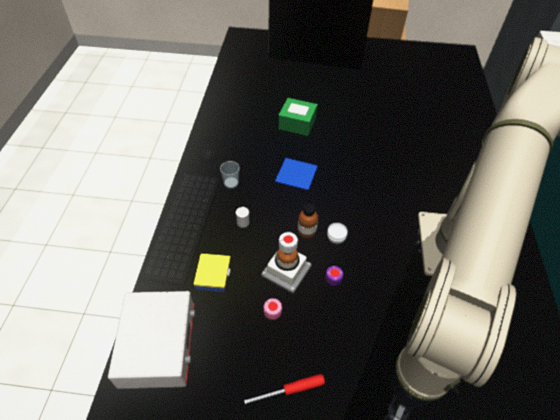

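Candidates for the cap, in the top picture: white with a red dot on the holder (212,214; side 288,240), pink (170,214), purple (214,272). The lens can (277,166) and petri (269,275) are also whitish, but have no dot. I choose the white one on the holder. Next is one close crop and a triangulation.

```bash
python3 - <<'E'
from h import *
T=dict(np.load("pics/top0.png.npz"));S=dict(np.load("pics/side0.png.npz"))
def blob(c,f,u0,v0,r):
    p=c["pixels"].astype(int)[v0-r:v0+r,u0-r:u0+r]; m=f(p[...,0],p[...,1],p[...,2]); v,u=np.nonzero(m); return u.mean()+u0-r,v.mean()+v0-r,len(u)
red=lambda r,g,b:(r>150)&(g<90)&(b<90)
blue=lambda r,g,b:(b>120)&(r<90)&(b>g+50)
a=blob(T,red,212,214,10);b=blob(S,red,288,240,12);print(a,b)
def tri(a,b):
    o1,d1=ray(T,*a[:2]);o2,d2=ray(S,*b[:2])
    k=np.linalg.lstsq(np.c_[d1,-d2],o2-o1,rcond=None)[0];p,q=o1+k[0]*d1,o2+k[1]*d2
    return (p+q)/2,np.linalg.norm(p-q)
X,e=tri(a,b);print("cap top",X,e, "at z .165:",atz(T,*a[:2],.165),atz(S,*b[:2],.165))
m1=blob(T,blue,360,223,35);m2=blob(S,blue,297,174,30)
print("mat",m1,m2,atz(T,*m1[:2],.004),atz(S,*m2[:2],.004))
# mat yaw, holder yaw
for c,f,u,v,r in((T,blue,360,223,35),):
    p=c["pixels"].astype(int)[v-r:v+r,u-r:u+r];m=f(p[...,0],p[...,1],p[...,2]);q=cv2.boxPoints(cv2.minAreaRect(np.argwhere(m)[:,::-1].astype(np.float32)))+[u-r,v-r]
    print([atz(c,*x,.004)[:2].round(3).tolist() for x in q])
for n,u,v,z in(("spare top",274,236,.116),("petri",269,275,.032),("can",277,166,.055),("pink",170,214,.03),("purple",214,272,.03),("beaker",334,140,.06),("slide",205,149,.034),("driver",98,240,.02)):print(n,atz(T,u,v,z)[:2].round(3))
A=cv2.resize(T["pixels"][180:260,170:250],(400,400),interpolation=2);B=cv2.resize(S["pixels"][210:290,248:328],(400,400),interpolation=2)
cv2.imwrite("pics/crop.png",np.hstack([A,B])[:,:,::-1])
E
```

```text
(np.float64(211.53225806451613), np.float64(213.74193548387098), 62) (np.float64(288.0), np.float64(238.87755102040816), 49)
cap top [0.51868106 0.155185   0.16282194] 0.004111556736877555 at z .165: [0.51624407 0.15519529 0.165     ] [0.52061967 0.15615423 0.165     ]
mat (np.float64(359.3371837183718), np.float64(222.72332233223324), 1818) (np.float64(296.1596351197263), np.float64(173.3728620296465), 877) [ 0.5216167  -0.24111036  0.004     ] [ 0.52575792 -0.23748538  0.004     ]
[[0.474, -0.169], [0.593, -0.195], [0.57, -0.315], [0.451, -0.287]]
spare top [ 0.468 -0.002]
petri [0.372 0.012]
can [ 0.671 -0.008]
pink [0.538 0.288]
purple [0.379 0.161]
beaker [ 0.746 -0.167]
slide [0.725 0.197]
driver [0.466 0.485]
```

View pics/crop.png

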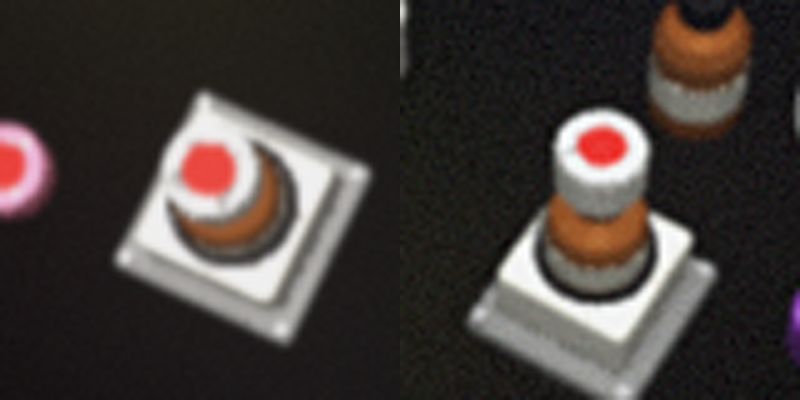

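The crop shows the white ribbed cap with the red dot on the amber bottle in the white holder (dot at about top 211.5,213.7 and side 288,239). The pink look-alike is separate, to its left. The cap top is near (0.5185, 0.1555, 0.165) and the mat near (0.523, -0.240). I'll move above the cap first, then yaw clockwise to leave room for the turn.

move_arm(motion=[[[-0.0442,-0.0287,0],[0,0,0],1],[[-0.0442,-0.0287,0],[0,0,0],1],[[-0.0442,-0.0287,0],[0,0,0],1],[[-0.0442,-0.0287,0],[0,0,0],1],[[-0.0442,-0.0287,0],[0,0,0],1],[[-0.0442,-0.0287,0],[0,0,0],1],[[-0.0442,-0.0287,0],[0,0,0],1],[[-0.0442,-0.0287,0],[0,0,0],1],[[-0.0442,-0.0287,0],[0,0,0],1],[[-0.0442,-0.0287,0],[0,0,0],1],[[-0.0442,-0.0287,0],[0,0,0],1],[[-0.0442,-0.0287,0],[0,0,0],1]], newtons=40)

```text
clock: 1.3
position: [0.5186, 0.1542, 0.2311]
ee_rot: [0.224, 0.974, -0.0, -0.0]
ft_force: [-0.2, 0.1, 0.1]
grip_width: 0.997
grasp_force: 0.0
```

move_arm(motion=[[[0,0,0],[0,0,0.1755],1],[[0,0,0],[0,0,0.1755],1],[[0,0,0],[0,0,0.1755],1],[[0,0,0],[0,0,0.1755],1],[[0,0,0],[0,0,0.1755],1],[[0,0,0],[0,0,0.1755],1],[[0,0,0],[0,0,0.1755],1],[[0,0,0],[0,0,0.1755],1],[[0,0,0],[0,0,0.1755],1],[[0,0,0],[0,0,0.1755],1],[[0,0,0],[0,0,0],1],[[0,0,0],[0,0,0],1]])

```text
clock: 2.5
position: [0.518, 0.1558, 0.2311]
ee_rot: [0.792, 0.611, -0.0, -0.0]
ft_force: [-0.3, -0.2, -0.3]
grip_width: 1.0
grasp_force: 0.0
```

```bash
cat >> h.py <<'E'
def goto(p):
    "units of shift to reach world point p from measured pose"
    o=manip.get_obs(); R=Ro.from_quat(o["ee_rot"]); 
    print("t",round(o["clock"],2),"pos",o["position"].round(4),"y-yaw",np.degrees(np.arctan2(*R.as_matrix()[[1,0],1])).round(2),"tilt",np.degrees(np.arccos(-R.as_matrix()[2,2])).round(2),"F",o["ft_force"].round(2),"M",o["torque"].round(3),"w",round(o["grip_width"],4),"gf",round(o["grasp_force"],2),"j",o["joint_pos"].round(2))
    print("units",(R.inv().apply(np.array(p)-o["position"])/.75).round(4))
E
python3 - <<'E'
from h import *
goto([.5185,.1555,.180])
S=snap("side","pics/s1.png");T=snap("top","pics/t1.png")
A=cv2.resize(T["pixels"][150:270,150:270],(400,400),interpolation=2);B=cv2.resize(S["pixels"][180:300,228:348],(400,400),interpolation=2)
cv2.imwrite("pics/crop1.png",np.hstack([A,B])[:,:,::-1])
E
```

```text
t 2.5 pos [0.518  0.1558 0.2311] y-yaw -14.67 tilt 0.02 F [-0.27 -0.17 -0.32] M [-0.017 -0.024 -0.001] w 1.0003 gf 0.0 j [-0.69  0.14  0.35  1.7  -0.05  1.3  -0.59]
units [-0.0001  0.0008  0.0681]
```

View pics/crop1.png

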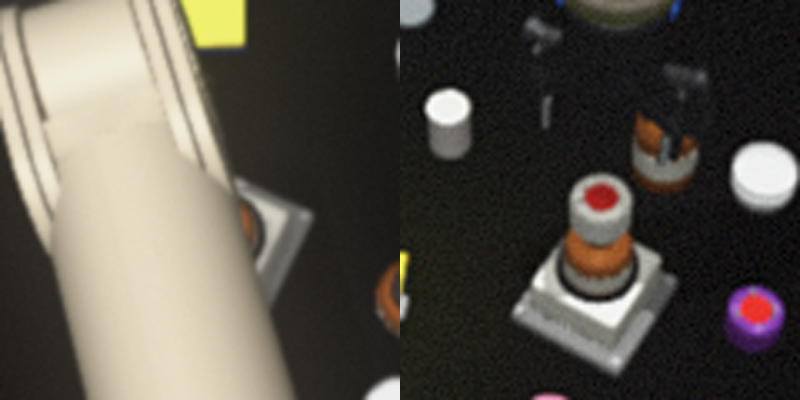

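The side view shows both fingers straddling the cap (crop 547,110 and 680,130; cap at 601,197). I'll descend and close to just wider than the cap.

move_arm(motion=[[[0,0,0.0313],[0,0,0],1],[[0,0,0.0313],[0,0,0],1],[[0,0,0.0313],[0,0,0],1],[[0,0,0.0313],[0,0,0],1],[[0,0,0],[0,0,0],0.5],[[0,0,0],[0,0,0],0.3],[[0,0,0],[0,0,0],0.25],[[0,0,0],[0,0,0],0.25],[[0,0,0],[0,0,0],0.25]], newtons=20)

```text
clock: 3.5
position: [0.5187, 0.1559, 0.1384]
ee_rot: [0.793, 0.609, 0.001, 0.0]
ft_force: [1.5, -0.7, 0.6]
grip_width: 0.622
grasp_force: 0.2
```

```bash
python3 - <<'E'
from h import *
goto([.5185,.1555,.137])
S=snap("side","pics/s2.png")
cv2.imwrite("pics/crop2.png",cv2.resize(S["pixels"][200:300,238:338],(600,600),interpolation=2)[:,:,::-1])
E
```

```text
t 3.5 pos [0.5187 0.1559 0.1384] y-yaw -14.91 tilt 0.1 F [ 1.46 -0.72  0.6 ] M [-0.015 -0.14   0.003] w 0.6222 gf 0.25 j [-0.68  0.22  0.35  1.82 -0.08  1.11 -0.57]
units [-0.0006 -0.0001  0.0018]
```

View pics/crop2.png

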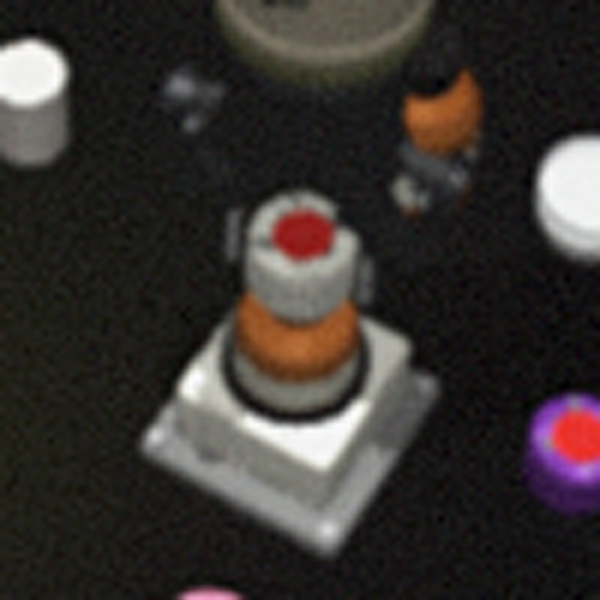

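The crop shows the cap (300,240) between both pads (235,235 and 365,275). The far pad already touches lightly, so I'll shift 2 mm along +tool y and then close.

move_arm(motion=[[[0,0.0027,0],[0,0,0],0.25],[[0,0,0],[0,0,0],0.25],[[0,0,0],[0,0,0],0.22]], newtons=20)

```text
clock: 3.85
position: [0.5201, 0.1552, 0.1374]
ee_rot: [0.793, 0.609, -0.0, -0.0]
ft_force: [0.3, 0.2, 0.2]
grip_width: 0.608
grasp_force: 0.0
```

move_arm(motion=[[[0,0,0],[0,0,0],0.18],[[0,0,0],[0,0,0],0.16],[[0,0,0],[0,0,0],0.14]])

```text
clock: 4.15
position: [0.5201, 0.1552, 0.1374]
ee_rot: [0.793, 0.609, 0.0, -0.0]
ft_force: [-0.1, 0.3, 0.2]
grip_width: 0.571
grasp_force: 5.5
```

Centred, with no side force. Now I'll grip firmly.

move_arm(motion=[[[0,0,0],[0,0,0],-1],[[0,0,0],[0,0,0],-1],[[0,0,0],[0,0,0],-1],[[0,0,0],[0,0,0],-1]], newtons=45)

```text
clock: 4.55
position: [0.5202, 0.1553, 0.1375]
ee_rot: [0.793, 0.609, 0.0, -0.0]
ft_force: [-0.8, 0.2, 2.2]
grip_width: 0.559
grasp_force: 46.2
```

```bash
python3 -c "
from h import *
goto([.5201,.1552,.1374])"
```

```text
t 4.55 pos [0.5202 0.1553 0.1375] y-yaw -14.92 tilt 0.02 F [-0.76  0.17  2.23] M [-0.065  0.021 -0.019] w 0.5595 gf 46.18 j [-0.68  0.23  0.35  1.82 -0.09  1.11 -0.56]
units [-0.0001 -0.      0.0001]
```

move_arm(motion=[[[0,0,0.00133],[0,0,0],-1],[[0,0,0.00133],[0,0,0],-1],[[0,0,0],[0,0,0],-1]])

```text
clock: 4.85
position: [0.5202, 0.1552, 0.1354]
ee_rot: [0.793, 0.609, 0.0, -0.0]
ft_force: [0.1, -0.8, 2.9]
grip_width: 0.56
grasp_force: 46.2
```

move_arm(motion=[[[0,0,0.00133],[0,0,0],-1],[[0,0,0.00133],[0,0,0],-1],[[0,0,0],[0,0,0],-1]])

```text
clock: 5.15
position: [0.5201, 0.1552, 0.1333]
ee_rot: [0.793, 0.609, 0.0, -0.0]
ft_force: [0.5, -0.4, 3.6]
grip_width: 0.562
grasp_force: 46.2
```

move_arm(motion=[[[0,0,0.00133],[0,0,0],-1],[[0,0,0.00133],[0,0,0],-1],[[0,0,0],[0,0,0],-1]])

```text
clock: 5.45
position: [0.5203, 0.1553, 0.1317]
ee_rot: [0.793, 0.609, 0.0, 0.0]
ft_force: [-1.5, -1.2, 8.0]
grip_width: 0.562
grasp_force: 46.5
```

move_arm(motion=[[[0,0,0.00133],[0,0,0],-1],[[0,0,0.00133],[0,0,0],-1],[[0,0,0],[0,0,0],-1]])

```text
clock: 5.75
position: [0.5204, 0.1553, 0.13]
ee_rot: [0.793, 0.609, 0.0, 0.0]
ft_force: [-2.1, -0.9, 9.9]
grip_width: 0.562
grasp_force: 46.7
```

The bottle has reached its stop and the plug is yielding. About 2 mm more to go.

move_arm(motion=[[[0,0,0.00133],[0,0,0],-1],[[0,0,0.001],[0,0,0],-1],[[0,0,0],[0,0,0],-1],[[0,0,0],[0,0,0],-1]])

```text
clock: 6.15
position: [0.5204, 0.1553, 0.1285]
ee_rot: [0.793, 0.609, 0.001, 0.0]
ft_force: [-2.7, -1.3, 11.5]
grip_width: 0.559
grasp_force: 46.9
```

```bash
python3 - <<'E'
from h import *
goto([.5201,.1552,.129])
E
```

```text
t 6.15 pos [0.5204 0.1553 0.1285] y-yaw -14.92 tilt 0.06 F [-2.75 -1.32 11.52] M [-0.229  0.521 -0.01 ] w 0.5594 gf 46.88 j [-0.68  0.24  0.35  1.82 -0.09  1.09 -0.56]
units [-0.0003 -0.0004 -0.0007]
```

move_arm(motion=[[[0,0,0.0011],[0,0,0],-1],[[0,0,0],[0,0,0],-1],[[0,0,0],[0,0,-0.05],-1],[[0,0,0],[0,0,-0.1],-1],[[0,0,0],[0,0,-0.1],-1],[[0,0,0],[0,0,0],-1]])

```text
clock: 6.75
position: [0.5208, 0.1555, 0.128]
ee_rot: [0.728, 0.685, 0.001, 0.0]
ft_force: [-0.6, -0.7, 12.1]
grip_width: 0.559
grasp_force: 47.1
```

```bash
python3 - <<'E'
from h import *
goto([.5201,.1552,.129])
E
```

```text
t 6.75 pos [0.5208 0.1555 0.128 ] y-yaw -3.51 tilt 0.12 F [-0.65 -0.65 12.07] M [-0.129  0.339 -0.011] w 0.5591 gf 47.07 j [-0.66  0.24  0.32  1.82 -0.08  1.09 -0.37]
units [-0.0005 -0.0009 -0.0014]
```

Mz is about 0 (slip would give 0.14), so the cap is turning with the shell. Continue.

move_arm(motion=[[[0,0,0.0004],[0,0,-0.1],-1],[[0,0,0],[0,0,-0.1],-1],[[0,0,0],[0,0,-0.1],-1],[[0,0,0],[0,0,-0.1],-1],[[0,0,0],[0,0,-0.1],-1]])

```text
clock: 7.25
position: [0.521, 0.1557, 0.1278]
ee_rot: [0.581, 0.814, 0.001, 0.001]
ft_force: [-1.4, -0.6, 13.2]
grip_width: 0.558
grasp_force: 47.1
```

```bash
python3 - <<'E'
from h import *
goto([.5203,.1553,.129])
E
```

```text
t 7.25 pos [0.521  0.1557 0.1278] y-yaw 19.02 tilt 0.15 F [-1.43 -0.62 13.23] M [-0.043  0.154  0.001] w 0.5581 gf 47.06 j [-0.61  0.24  0.27  1.82 -0.07  1.09  0.02]
units [-0.0001 -0.0011 -0.0016]
```

move_arm(motion=[[[0,0,-0.0003],[0,0,-0.1],-1],[[0,0,0],[0,0,-0.1],-1],[[0,0,0],[0,0,-0.1],-1],[[0,0,0],[0,0,-0.1],-1]])

```text
clock: 7.65
position: [0.5211, 0.1557, 0.128]
ee_rot: [0.446, 0.895, 0.001, 0.001]
ft_force: [-0.6, 1.0, 13.3]
grip_width: 0.557
grasp_force: 47.0
```

move_arm(motion=[[[0,0,0],[0,0,-0.1],-1],[[0,0,0],[0,0,-0.1],-1],[[0,0,0],[0,0,-0.1],-1],[[0,0,0],[0,0,-0.1],-1],[[0,0,0],[0,0,0],-1]])

```text
clock: 8.15
position: [0.5211, 0.1557, 0.1281]
ee_rot: [0.301, 0.954, 0.001, 0.001]
ft_force: [-1.2, 0.8, 11.6]
grip_width: 0.556
grasp_force: 47.2
```

```bash
python3 - <<'E'
from h import *
goto([.5203,.1553,.129])
E
```

```text
t 8.15 pos [0.5211 0.1557 0.1281] y-yaw 55.0 tilt 0.16 F [-1.2   0.78 11.63] M [-0.041  0.118  0.066] w 0.5558 gf 47.17 j [-0.55  0.23  0.2   1.82 -0.05  1.09  0.63]
units [ 0.0005 -0.0011 -0.0013]
```

It has turned 70°. I'll lift gently and watch the pull.

move_arm(motion=[[[0,0,-0.0027],[0,0,0],-1],[[0,0,-0.0027],[0,0,0],-1],[[0,0,0],[0,0,0],-1]])

```text
clock: 8.45
position: [0.5209, 0.1557, 0.1318]
ee_rot: [0.302, 0.953, 0.001, 0.001]
ft_force: [0.5, -0.2, 6.7]
grip_width: 0.558
grasp_force: 46.9
```

move_arm(motion=[[[0,0,-0.0013],[0,0,0],-1],[[0,0,-0.0013],[0,0,0],-1],[[0,0,0],[0,0,0],-1]])

```text
clock: 8.75
position: [0.5201, 0.1553, 0.1327]
ee_rot: [0.302, 0.953, 0.0, -0.0]
ft_force: [0.4, -0.3, 2.9]
grip_width: 0.561
grasp_force: 46.4
```

move_arm(motion=[[[0,0,-0.0013],[0,0,0],-1],[[0,0,-0.0013],[0,0,0],-1],[[0,0,0],[0,0,0],-1]])

```text
clock: 9.05
position: [0.5198, 0.1551, 0.1344]
ee_rot: [0.302, 0.953, -0.0, -0.0]
ft_force: [-0.1, -0.1, -0.4]
grip_width: 0.559
grasp_force: 46.3
```

move_arm(motion=[[[0,0,-0.0013],[0,0,0],-1],[[0,0,-0.0013],[0,0,0],-1],[[0,0,0],[0,0,0],-1]])

```text
clock: 9.35
position: [0.5201, 0.1552, 0.1368]
ee_rot: [0.302, 0.953, 0.0, 0.0]
ft_force: [-0.8, -0.1, -0.3]
grip_width: 0.557
grasp_force: 46.3
```

The pull is only the cap's weight, so it is free. I'll lift on, straight up.

move_arm(motion=[[[0,0,-0.007],[0,0,0],-1],[[0,0,-0.007],[0,0,0],-1],[[0,0,-0.007],[0,0,0],-1],[[0,0,0],[0,0,0],-1]])

```text
clock: 9.75
position: [0.5206, 0.1554, 0.1536]
ee_rot: [0.302, 0.953, 0.001, 0.001]
ft_force: [0.2, -0.6, -0.6]
grip_width: 0.557
grasp_force: 46.3
```

move_arm(motion=[[[0,0,-0.01],[0,0,0],-1],[[0,0,-0.01],[0,0,0],-1],[[0,0,-0.02],[0,0,0],-1],[[0,0,-0.03],[0,0,0],-1],[[0,0,-0.03],[0,0,0],-1],[[0,0,-0.02],[0,0,0],-1],[[0,0,0],[0,0,0],-1],[[0,0,0],[0,0,0],-1]])

```text
clock: 10.55
position: [0.52, 0.1552, 0.2422]
ee_rot: [0.302, 0.953, 0.0, 0.0]
ft_force: [0.4, -0.0, -0.5]
grip_width: 0.563
grasp_force: 46.4
```

```bash
python3 - <<'E'
from h import *
goto([.523,-.2395,.23])
S=snap("side","pics/s3.png")
cv2.imwrite("pics/crop3.png",cv2.resize(S["pixels"][130:310,180:420],(800,600),interpolation=2)[:,:,::-1])
E
```

```text
t 10.55 pos [0.52   0.1552 0.2422] y-yaw 54.83 tilt 0.01 F [ 0.38 -0.03 -0.53] M [-0.037  0.045  0.006] w 0.5629 gf 46.36 j [-0.56  0.14  0.21  1.68 -0.03  1.33  0.61]
units [-0.3063 -0.428   0.0162]
```

View pics/crop3.png

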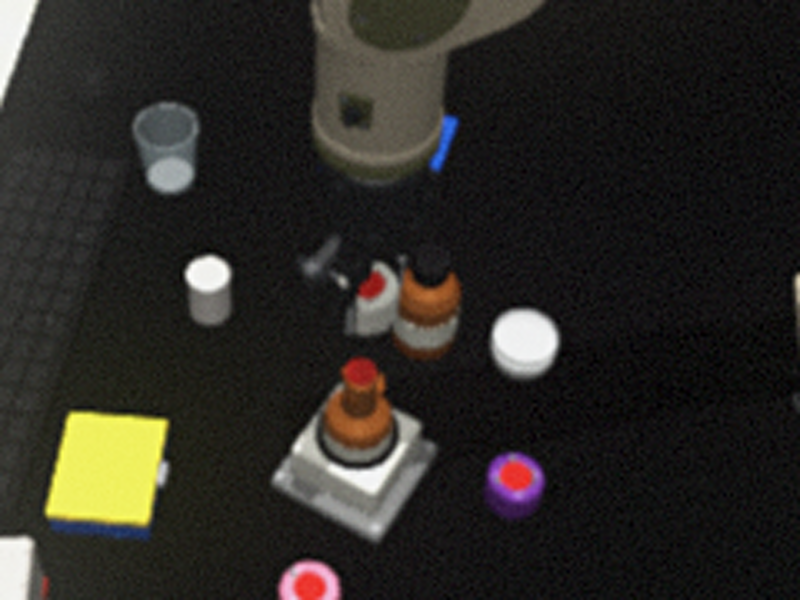

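The cap (375,300) is held level above the open bottle (360,390, red plug visible). Next I'll carry it to the mat.

move_arm(motion=[[[-0.0255,-0.0357,0],[0,0,0],-1],[[-0.0255,-0.0357,0],[0,0,0],-1],[[-0.0255,-0.0357,0],[0,0,0],-1],[[-0.0255,-0.0357,0],[0,0,0],-1],[[-0.0255,-0.0357,0],[0,0,0],-1],[[-0.0255,-0.0357,0],[0,0,0],-1],[[-0.0255,-0.0357,0],[0,0,0],-1],[[-0.0255,-0.0357,0],[0,0,0],-1],[[-0.0255,-0.0357,0],[0,0,0],-1],[[-0.0255,-0.0357,0],[0,0,0],-1],[[-0.0255,-0.0357,0],[0,0,0],-1],[[-0.0255,-0.0357,0],[0,0,0],-1]])

```text
clock: 11.8
position: [0.522, -0.2407, 0.2413]
ee_rot: [0.302, 0.953, -0.0, -0.001]
ft_force: [0.6, 0.2, -0.3]
grip_width: 0.56
grasp_force: 46.4
```

move_arm(motion=[[[0,0,0],[0,0,0],-1],[[0,0,0.05],[0,0,0],-1],[[0,0,0.05],[0,0,0],-1],[[0,0,0.05],[0,0,0],-1],[[0,0,0.05],[0,0,0],-1],[[0,0,0.04],[0,0,0],-1],[[0,0,0],[0,0,0],-1],[[0,0,0],[0,0,0],-1]])

```text
clock: 12.6
position: [0.5224, -0.2394, 0.0625]
ee_rot: [0.302, 0.953, -0.0, -0.001]
ft_force: [0.7, -0.2, -0.3]
grip_width: 0.558
grasp_force: 46.6
```

```bash
python3 - <<'E'
from h import *
goto([.523,-.2395,.02])
S=snap("side","pics/s4.png")
cv2.imwrite("pics/crop4.png",cv2.resize(S["pixels"][120:220,230:363],(800,600),interpolation=2)[:,:,::-1])
E
```

```text
t 12.6 pos [ 0.5224 -0.2394  0.0625] y-yaw 54.84 tilt 0.07 F [ 0.67 -0.18 -0.29] M [-0.005 -0.011 -0.003] w 0.5585 gf 46.61 j [-0.05  0.4   0.48  1.8  -0.22  0.99  1.48]
units [-0.0009  0.0004  0.0566]
```

View pics/crop4.png

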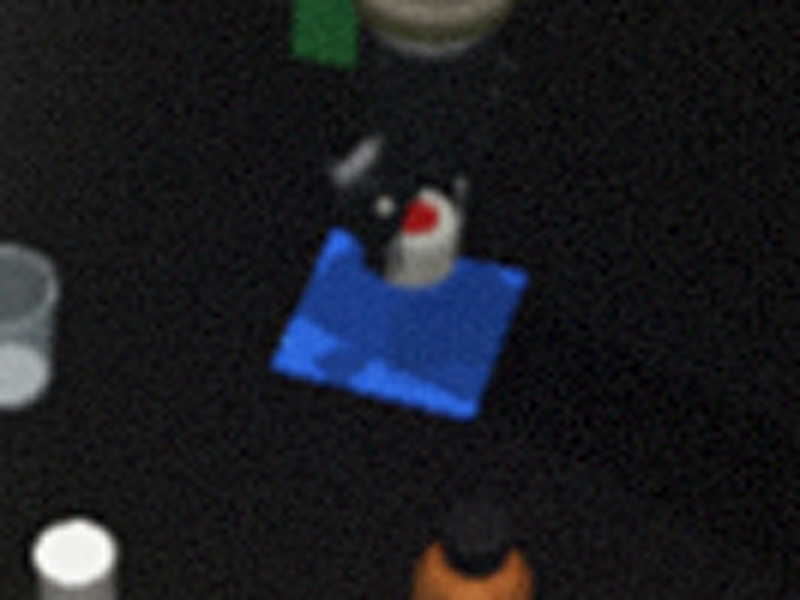

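The cap hangs level above the mat (crop 422,240; mat centre about 400,320). I'll descend and feel for the mat.

move_arm(motion=[[[0,0,0.02],[0,0,0],-1],[[0,0,0.02],[0,0,0],-1],[[0,0,0.016],[0,0,0],-1],[[0,0,0],[0,0,0],-1],[[0,0,0],[0,0,0],-1]])

```text
clock: 13.15
position: [0.5224, -0.2396, 0.0201]
ee_rot: [0.302, 0.953, -0.0, -0.0]
ft_force: [0.3, -0.1, 0.5]
grip_width: 0.562
grasp_force: 46.6
```

move_arm(motion=[[[0,0,0.00266],[0,0,0],-1],[[0,0,0.00266],[0,0,0],-1],[[0,0,0],[0,0,0],-1]])

```text
clock: 13.45
position: [0.5227, -0.2395, 0.0164]
ee_rot: [0.302, 0.953, 0.0, 0.0]
ft_force: [-0.5, -0.6, -0.0]
grip_width: 0.559
grasp_force: 46.6
```

move_arm(motion=[[[0,0,0.00133],[0,0,0],-1],[[0,0,0.00133],[0,0,0],-1],[[0,0,0],[0,0,0],-1]])

```text
clock: 13.75
position: [0.5226, -0.2396, 0.0143]
ee_rot: [0.302, 0.953, 0.0, -0.0]
ft_force: [-0.8, 1.2, -1.5]
grip_width: 0.558
grasp_force: 46.6
```

move_arm(motion=[[[0,0,0.00133],[0,0,0],-1],[[0,0,0.00133],[0,0,0],-1],[[0,0,0],[0,0,0],-1]])

```text
clock: 14.05
position: [0.5226, -0.2396, 0.0123]
ee_rot: [0.302, 0.953, 0.0, -0.0]
ft_force: [0.4, -0.2, -0.3]
grip_width: 0.559
grasp_force: 46.6
```

move_arm(motion=[[[0,0,0.00133],[0,0,0],-1],[[0,0,0.00133],[0,0,0],-1],[[0,0,0],[0,0,0],-1]])

```text
clock: 14.35
position: [0.5226, -0.2395, 0.0103]
ee_rot: [0.302, 0.953, 0.0, -0.0]
ft_force: [0.1, -0.6, -0.4]
grip_width: 0.559
grasp_force: 46.6
```

move_arm(motion=[[[0,0,0.00133],[0,0,0],-1],[[0,0,0],[0,0,0],-1],[[0,0,0],[0,0,0],-1]])

```text
clock: 14.65
position: [0.5226, -0.2396, 0.0094]
ee_rot: [0.302, 0.953, 0.0, -0.0]
ft_force: [0.2, -0.1, 0.1]
grip_width: 0.561
grasp_force: 46.6
```

move_arm(motion=[[[0,0,0.00133],[0,0,0],-1],[[0,0,0],[0,0,0],-1],[[0,0,0],[0,0,0],-1]])

```text
clock: 14.95
position: [0.5228, -0.2396, 0.0087]
ee_rot: [0.302, 0.953, 0.0, 0.0]
ft_force: [-2.0, 0.8, 4.6]
grip_width: 0.558
grasp_force: 46.9
```

move_arm(motion=[[[0,0,0.00133],[0,0,0],-1],[[0,0,0],[0,0,0],-1],[[0,0,0],[0,0,0],-1]])

```text
clock: 15.25
position: [0.5228, -0.2396, 0.0086]
ee_rot: [0.302, 0.953, 0.0, 0.0]
ft_force: [-7.2, 3.4, 17.3]
grip_width: 0.561
grasp_force: 48.3
```

The cap touched the mat at the expected height. I'll back off 1 mm to relieve the push and then open gently.

move_arm(motion=[[[0,0,-0.00133],[0,0,0],-1],[[0,0,0],[0,0,0],-1],[[0,0,0],[0,0,0],-1]])

```text
clock: 15.55
position: [0.5228, -0.2397, 0.0087]
ee_rot: [0.302, 0.953, 0.0, 0.0]
ft_force: [-1.7, 0.8, 7.1]
grip_width: 0.566
grasp_force: 46.8
```

move_arm(motion=[[[0,0,0],[0,0,0],0.14],[[0,0,0],[0,0,0],0.2],[[0,0,0],[0,0,0],0.3],[[0,0,0],[0,0,0],0.5],[[0,0,0],[0,0,0],0.8],[[0,0,0],[0,0,0],1],[[0,0,0],[0,0,0],1],[[0,0,0],[0,0,0],1]])

```text
clock: 16.35
position: [0.5226, -0.2396, 0.0084]
ee_rot: [0.302, 0.953, 0.0, 0.0]
ft_force: [0.1, -0.2, -0.0]
grip_width: 1.0
grasp_force: 0.0
```

move_arm(motion=[[[0,0,-0.01],[0,0,0],1],[[0,0,-0.02],[0,0,0],1],[[0,0,-0.03],[0,0,0],1],[[0,0,-0.05],[0,0,0],1],[[0,0,-0.05],[0,0,0],1],[[0,0,-0.05],[0,0,0],1],[[0,0,0],[0,0,0],1],[[0,0,0],[0,0,0],1],[[0,0,0],[0,0,0],1]])

```text
clock: 17.25
position: [0.5222, -0.2393, 0.1655]
ee_rot: [0.302, 0.953, 0.0, -0.0]
ft_force: [-0.0, -0.1, 0.2]
grip_width: 1.002
grasp_force: 0.0
```

```bash
python3 - <<'E'
from h import *
goto([.523,-.2395,.2])
S=snap("side","pics/s5.png")
p=S["pixels"].astype(int)[120:220,230:363];m=(p[...,0]>100)&(p[...,1]<70)&(p[...,2]<70);v,u=np.nonzero(m);print(atz(S,u.mean()+230,v.mean()+120,.036),len(u))
cv2.imwrite("pics/crop5.png",cv2.resize(S["pixels"][90:290,170:436],(800,600),interpolation=2)[:,:,::-1])
E
```

```text
t 17.25 pos [ 0.5222 -0.2393  0.1655] y-yaw 54.83 tilt 0.05 F [-0.02 -0.06  0.24] M [-0.043  0.008 -0.03 ] w 1.0019 gf 0.0 j [-0.09  0.28  0.52  1.71 -0.15  1.19  1.43]
units [-0.001   0.0005 -0.0459]
[ 0.49636471 -0.12609901  0.036     ] 49
```

View pics/crop5.png

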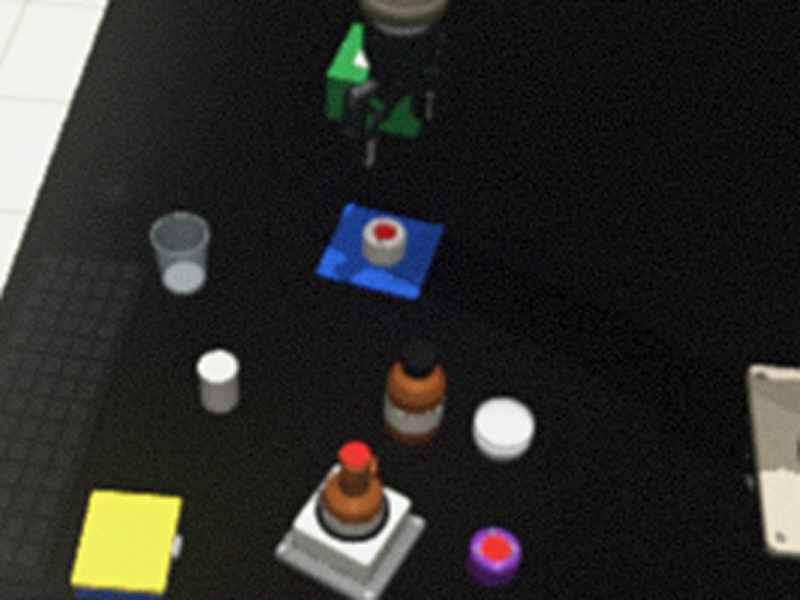

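The cap stands upright near the mat's centre (crop 384,240), released. The bottle is open, the bystanders have not moved and the gripper is clear, so I'm handing in.

```bash
python3 -c "
from h import *
print(order.hand_in())"
```

```text
the job is handed in; nothing more can be done
None
```

I opened the bottle, set the cap open side down near the centre of the blue mat and released it, and handed the job in at about 17 s; the hand-in returned no verdict.

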